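Ice chips for the ward: load the ice crusher and hold its lid down

ROBOT

A 6-joint arm with a two-finger parallel gripper is mounted at the origin on the work surface. World frame = base frame: x ahead of the robot, y to its left, z up, the work surface at z = 0. Lengths are in m, angles in rad, forces in N, time in s.
With the tool pointing down it reaches from about 0.35 to 0.775 m from the base axis. Payload 7.3 kg.
Tool frame: the origin (TCP) lies at the very end of the fingers, on their centre line; the grasp point (between the pads) lies 19 mm behind it (robot.tcp_to_grasp is the z of the grasp point in the tool frame, in m); z points along the fingers, y is the line along which they close (so a half turn about z gives the same grasp; the last joint's range is limited). The gripper opens to 92 mm and grips with 3 to 60 N. Pads are 19 mm wide; open, the fingers measure 130 mm over their backs; the gripper's body (75 mm by 190 mm) begins 47 mm behind the grasp point.
Start: joints at [-1.45, 0.342, 1.524, -0, 1.275, -0.146], TCP at [0.138, -0.506, 0.227] pointing down, gripper open.
Joint ranges: [-2.53, 2.53], [-0.77, 2.02], [0.04, 2.7], [-1, 4.14], [0.28, 2.66], [-3.11, 3.11]. Speed limits (rad/s): [2.57, 2.57, 3.14, 3.14, 3.14, 3.14].

INTERFACE

Orientations are given as [roll, pitch, yaw] about the fixed x, y, z axes, in that order (R = Rz(yaw) Ry(pitch) Rx(roll)).
In Python, from cell import monitor, read_camera, get_calibration, job, robot gives the robot as it stands. The module is installed in compiled form; this text tells all that it offers.
- The arm moves only by the tool send_rows, never from a script. Its argument "targets" is a list of rows, each an object with "translation": the shift along the tool's x, y, z in cm, a list of three; "spin": the turn about the tool's z in degrees; "jaw": the opening, from 0 (shut) to 1 (fully open). A call has exactly 5 rows; each row is the pose to reach, as a shift and turn from the pose commanded when the call began, along the tool's axes at that moment; what a row does not reach only later rows make up. A row lasts 1/10 s, in which the tool goes at most 50 mm and 8.59 degrees, less where a joint would pass 70% of its speed; a pose out of reach is approached as far as the arm can. A call with a gripper value outside its range is refused whole. The fingers move at their own pace and stop on an object; "force" is the grip in N (left out, the last holds). Time passes only in rows, so rows that repeat a pose let the fingers close, or fill a call up. It gives the time, the measured TCP pose, the force, the opening and the grip force at its end, in the units of the state.
- monitor.observe(): the state, without advancing time (a new reading comes with each control period).
- read_camera(name): name is "scene" or "top"; returns (picture, depth): 400x640x3 uint8, red, green, blue; 400x640 float32, m along the optical axis (not along the pixel's ray), 0 where there is no reading.
- get_calibration(name): a dict with "intrinsics" (3x3 intrinsics, pixels), "D" ([k1, k2, p1, p2, k3] as OpenCV has them; the pictures are not rectified), "origin" and "orientation" of the camera in the world. Camera axes: x right, y up, looking along -z (the intrinsics and any distortion apply to the point x, -y, -z); pixel columns grow to the right and rows downward; lengths in m; the calibration is good to about 2 mm. A picture is of the moment at which its call begins. get_calibration takes no time and is no camera call.
- job.hand_in(): hands the job in; it is judged then, once.
The state is a dict: "time": time; "qpos": joint angles; "qvel": joint speeds; "joint_efforts": joint torques, N m; "tool_pos": TCP position; "tool_rot": TCP orientation; "contact_force": force on the tool from outside, world axes, zero at the start; "torque": the same for the moment, N m; "opening": finger opening in m; "grip_force": force on a finger pad.
Only numpy, scipy, OpenCV 4.12 (cv2) and the standard library are available. Lean on these libraries where they do the work, as an engineer would, in place of code of your own. Each camera call takes 0.05 s, during which the arm holds its last target. There are 200 camera calls.

TASK

Pick up the loaded ice scoop, tip all six ice cubes into the open hopper of the ice crusher without touching the ice, and lay the scoop back on its tray, right way up. Then run the crusher: press its sprung lid fully shut, firmly but without forcing it, and keep it shut; it springs open when let go, so the program finishes while still holding the lid down. Leave the mugs, the carton and the sugar bowl where they are.

Things in the scene. Friction and masses are not known exactly. Their poses are not given: they have to be found in the camera images.
- crusher: Electric ice crusher, fixed, 240 mm long (x), 180 wide (y): white housing, clear drawer in front, open steel hopper on top, motor behind. Origin: centre of its footprint; x from front (drawer) to back (hinge), z up. Hopper rim 180 mm up, opening x -79 to +49, y -69 to +69 mm. The open lid leans up from the back over the rear of the hopper: ice goes in from the front.
- hopper (a point): Centre of the hopper's floor (80 x 90 mm, walls slope in to it), 15 mm in front of the crusher's origin, 95 mm above the worktop and 85 mm under the rim; axes as the crusher's.
- lid (a joint): Angle of the crusher's lid, rad: 0 open (leaning up 0.95 rad from level over the hopper's rear), 0.95 fully shut (level, hard stop). A spring pushes it open: about 5 N at the pad to start it, 8 N to hold it shut; it flies open when let go.
- lid_hinge (a point): Middle of the lid's hinge line, at the back of the hopper, 192 mm above the worktop; the hinge runs along the crusher's y axis; axes as the crusher's.
- lid_pad (a point): Middle of the upper face of the black rubber hold-down pad (40 mm front to back, 114 wide) on the lid's front edge; moves with the lid, 155 mm from the hinge line along the lid and 12 mm above it. x points along the lid to the hinge, z out of its upper face. About 325 mm above the worktop open (lid edge 342), 204 mm shut.
- tray: Pale wooden tray, 310 x 210 mm, fixed; origin under its centre, floor 4 mm and rim 12 mm above the worktop; x along its length.
- scoop: Flat steel ice scoop, 0.14 to 0.28 kg, on the tray. Origin on its underside, 71 mm behind the nose; x to the open nose, z up. Trough x -55 to +71, 76 mm wide, floor 3 thick, side walls 40 high (24 at the nose), rear wall 42 high. Straight handle 20 mm wide, 18 high, x -55 to -163, middle 38 mm above the underside. Held level the ice stays in; it slides out over the nose at about 20 degrees.
- scoop_grip (a point): Middle of the scoop's handle, 105 mm behind the scoop's origin and 38 mm above its underside; axes as the scoop's.
- scoop_nose (a point): Middle of the scoop's front lip, 71 mm in front of its origin, 3 mm above its underside.
- ice1: Ice cube 1 of 6, 24 mm, 12.5 g; origin at its centre. All six lie in the scoop at the start.
- ice2: Ice cube 2 of 6, 24 mm, 12.5 g; origin at its centre. All six lie in the scoop at the start.
- ice3: Ice cube 3 of 6, 24 mm, 12.5 g; origin at its centre. All six lie in the scoop at the start.
- ice4: Ice cube 4 of 6, 24 mm, 12.5 g; origin at its centre. All six lie in the scoop at the start.
- ice5: Ice cube 5 of 6, 24 mm, 12.5 g; origin at its centre. All six lie in the scoop at the start.
- ice6: Ice cube 6 of 6, 24 mm, 12.5 g; origin at its centre. All six lie in the scoop at the start.
- mug_a: White china mug, 80 mm across, 92 high; origin under its centre. Leave alone.
- mug_b: White china mug, 80 mm across, 92 high; origin under its centre. Leave alone.
- carton: Juice carton, 62 x 95 x 207 mm; origin under its centre. Leave alone.
- sugar_bowl: Small steel bowl, 90 mm across, 55 high; origin under its centre. Leave alone.
There are look-alikes about, which are no part of the job. What is shaped like the scoop but blue is not meant.

How it is judged:
By the outcome, as a careful person would: the job done as asked, in the order asked, and still so for the second after the job is handed in, while the arm keeps its last pose, push and grip.
It also fails if it takes over 67 s, if anything falls off the work surface, if the arm or the gripper's body presses on something with over 40 N, if the wrist force passes 120 N, or if a joint passes its speed limit or range.

## Working session

There is one attempt and no reset: what is moved stays moved. The work goes in short steps, Python scripts to look and compute and a tool call to move; the robot and the scene stay as the last step left them, time stands still between calls to the robot, and variables do not carry over. Pictures are saved under pics/ and viewed, at most 10 in all, crops included, and the job is handed in when it is done.

Besides the shell and the picture viewer there is one more tool, called after "Call:" as a command line: name --argument value ..., lists and objects as JSON in quotes. send_rows: Moves the arm, as the interface text tells. Its arguments: {"type":"object","properties":{"targets":{"type":"array"},"force":{"type":"number"}},"required":["targets"]}

```bash
mkdir -p pics
cat > h.py <<'E'
import numpy as np,cv2
from scipy.spatial.transform import Rotation as R
from cell import monitor,read_camera,get_calibration,job,robot
def cal(n):
    c=get_calibration(n);o=np.array(c["orientation"],float)
    Rm=o if o.shape==(3,3) else R.from_euler('xyz',o).as_matrix()
    return np.array(c["intrinsics"],float),np.array(c["D"],float),np.array(c["origin"],float),Rm
def ray(n,uv):
    K,D,o,Rm=cal(n);p=cv2.undistortPoints(np.array(uv,float).reshape(-1,1,2),K,D)[:,0]
    return o,np.c_[p[:,0],-p[:,1],-np.ones(len(p))]@Rm.T
def onz(n,uv,z):
    o,d=ray(n,uv);return o+d*((z-o[2])/d[:,2])[:,None]
def cloud(n,dep):
    v,u=np.mgrid[0:dep.shape[0],0:dep.shape[1]]
    o,d=ray(n,np.c_[u.ravel(),v.ravel()]);return (o+d*dep.ravel()[:,None]).reshape(*dep.shape,3)
def save(n,im): cv2.imwrite('pics/'+n+'.png',im[...,::-1])
E
python3 - <<'E'
from h import *
for n in("scene","top"):
    p,d=read_camera(n);save(n+"0",p);np.savez(n+"0.npz",p=p,d=d)
    c=get_calibration(n);print(n,c["origin"],c["orientation"],c["intrinsics"],c["D"],(d>0).mean())
print(monitor.observe(),robot.tcp_to_grasp)
E
```

```text
scene [1.69732167 0.02936364 1.12029911] [ 0.93135385 -0.01200694  1.59536506] [[409.5983402    0.         321.72019437]
 [  0.         409.5983402  200.25416778]
 [  0.           0.           1.        ]] [-0.07652613  0.          0.          0.          0.        ] 0.9959609375
top [0.28714999 0.00507536 1.5139915 ] [ 0.15178105  0.01007388 -1.58531034] [[457.48051965   0.         313.57698649]
 [  0.         457.48051965 204.75048381]
 [  0.           0.           1.        ]] [0.01830158 0.         0.         0.         0.        ] 0.9960546875
{'time': 0.1, 'qpos': array([-1.44997873e+00,  3.42643931e-01,  1.52491892e+00, -2.93525154e-05,
        1.27542085e+00, -1.45996874e-01]), 'qvel': array([ 0.00030362, -0.00100114, -0.00276851,  0.00073333,  0.00023995,
       -0.00067676]), 'joint_efforts': array([ 1.29172364e-03, -4.32004380e+01, -2.44694817e+01,  7.18781585e-02,
        5.26148966e-02, -3.65305823e-05]), 'tool_pos': array([ 0.13839074, -0.50604792,  0.2261201 ]), 'tool_rot': array([-3.14021232e+00, -1.74596518e-04,  2.66822913e-01]), 'contact_force': array([0.15629838, 0.13102265, 0.27416506]), 'torque': array([-0.00957982, -0.04060128,  0.00890525]), 'grip_force': 0.0, 'opening': 0.0920237111225671} -0.0188
```

View pics/scene0.png

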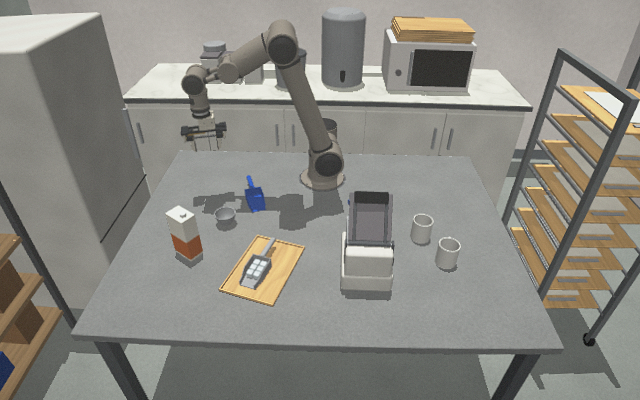

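View pics/top0.png

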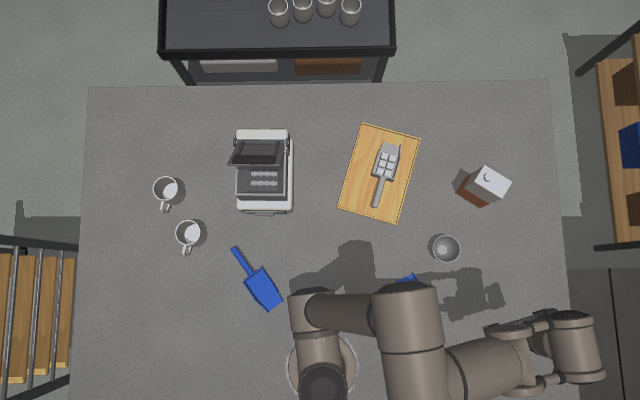

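Scene0 shows the steel scoop with ice on the wooden tray at (258,268), the crusher at (369,240), the mugs at (423,229) and (448,253), the carton at (184,233), the bowl at (224,216) and a blue scoop at (254,193).
Top0 shows the same: steel scoop trough (385,160) with its handle down to (376,205), and the crusher at (264,170).

Candidates for the scoop, in top pixels: steel scoop on the tray (385,165), blue scoop (258,285), blue scoop partly under the arm (405,280). I choose the steel, ice-loaded one on the tray.

Run:
```python
from h import *
z=np.load('top0.npz');p,d=z['p'],z['d'];P=cloud('top',d)
# tray
hsv=cv2.cvtColor(p,cv2.COLOR_RGB2HSV)
m=((hsv[...,0]>8)&(hsv[...,0]<28)&(hsv[...,1]>70)&(hsv[...,2]>110)).astype(np.uint8)
m[:110]=0;m[235:]=0;m[:,:325]=0;m[:,435:]=0
c=max(cv2.findContours(m,0,2)[0],key=cv2.contourArea)
t=onz('top',c[:,0],0.012)[:,:2].astype(np.float32);r=cv2.minAreaRect(t*1000);print('tray',r)
hull=np.zeros_like(m);cv2.drawContours(hull,[cv2.convexHull(c)],-1,1,-1);hull=cv2.erode(hull,np.ones((7,7)))
s=((hull>0)&(m==0)).astype(np.uint8);n,l,st,ce=cv2.connectedComponentsWithStats(s);k=1+np.argmax(st[1:,4]);s=l==k
Q=P[s];print('n',len(Q),'zpct',np.percentile(Q[:,2],[5,25,50,75,95]))
w=onz('top',np.argwhere(s)[:,::-1],0.038)[:,:2]
w=Q[:,:2]
mu=w.mean(0);u,ss,vt=np.linalg.svd(w-mu);a=vt[0];a*=np.sign(a[0])
t=(w-mu)@a;b=np.array([-a[1],a[0]]);q=(w-mu)@b
print('mean',mu,'ax',a,np.degrees(np.arctan2(a[1],a[0])),t.min(),t.max())
for lo in np.arange(t.min(),t.max(),.02):
    i=(t>=lo)&(t<lo+.02);print(round(lo,3),i.sum(),'mid',np.round((mu+a*(lo+.01)+b*(q[i].min()+q[i].max())/2),4),'w',round(np.ptp(q[i]),3),'z',np.round(np.median(Q[i,2]),3))
# crusher
for nm,lo,hi in(('housing',.13,.2),('lid',.2,.36)):
    R0=P[115:225,215:310].reshape(-1,3);i=(R0[:,2]>lo)&(R0[:,2]<hi)
    print(nm,cv2.minAreaRect((R0[i,:2]*1000).astype(np.float32)),R0[i].min(0),R0[i].max(0))
R0=P[115:225,215:310];print(np.round(R0[::6,48,:],3))
save('crop',cv2.resize(p[110:235,215:435],None,fx=3.5,fy=3.5,interpolation=cv2.INTER_CUBIC))
```

```text
tray ((623.91015625, -202.72850036621094), (209.57447814941406, 310.1449890136719), 72.49669647216797)
n 1025 zpct [0.00272098 0.00923893 0.02798103 0.04185287 0.05146639]
mean [ 0.63533819 -0.22128138] ax [ 0.92213649 -0.3868647 ] -22.759552270614137 -0.4086464784834599 0.10290743364297981
-0.409 7 mid [0.2964 0.0012] w 0.0 z 1.514Traceback (most recent call last):
  File "<stdin>", line 18, in <module>
    return umr_minimum(a, axis, None, out, keepdims, initial, where)
ValueError: zero-size array to reduction operation minimum which has no identity
```

Run:
```python
from h import *
z=np.load('top0.npz');p,d=z['p'],z['d'];P=cloud('top',d)
I=np.zeros(d.shape,bool);I[115:230,335:425]=1
I&=(d>0)&(P[...,2]>.024)&(P[...,2]<.08)
n,l,st,ce=cv2.connectedComponentsWithStats(I.astype(np.uint8));I=l==1+np.argmax(st[1:,4])
Q=P[I];w=Q[:,:2]
mu=w.mean(0);u,ss,vt=np.linalg.svd(w-mu,full_matrices=False);a=vt[0];a*=np.sign(a[0])
t=(w-mu)@a;b=np.array([-a[1],a[0]]);q=(w-mu)@b
print('mean',mu,'yaw',np.degrees(np.arctan2(a[1],a[0])),t.min(),t.max(),len(Q))
for lo in np.arange(t.min(),t.max(),.02):
    i=(t>=lo)&(t<lo+.02);print(round(lo,3),i.sum(),'mid',np.round((mu+a*(lo+.01)+b*(q[i].min()+q[i].max())/2),4),'w',round(np.ptp(q[i]),3),'z',np.round(np.median(Q[i,2]),3))
V=d[115:225,215:310]>0;R0=P[115:225,215:310]
for nm,lo,hi in(('rim',.165,.186),('low',.03,.165),('lid',.2,.36)):
    i=V&(R0[...,2]>lo)&(R0[...,2]<hi)
    print(nm,cv2.minAreaRect((R0[i][:,:2]*1000).astype(np.float32)),R0[i].min(0),R0[i].max(0))
for c in(30,48,65):print(c+215);print(np.round(R0[::5,c,:],3).tolist())
save('crop',cv2.resize(p[110:235,215:435],None,fx=3.5,fy=3.5,interpolation=cv2.INTER_CUBIC))
```

```text
mean [ 0.61330531 -0.21487879] yaw -19.213057121078098 -0.11717378982502945 0.10738204928067008 613
-0.117 39 mid [ 0.5115 -0.1813] w 0.02 z 0.049
-0.097 39 mid [ 0.5304 -0.1878] w 0.02 z 0.049
-0.077 37 mid [ 0.5494 -0.194 ] w 0.019 z 0.049
-0.057 38 mid [ 0.5685 -0.2   ] w 0.019 z 0.048
-0.037 37 mid [ 0.5876 -0.206 ] w 0.019 z 0.048
-0.017 94 mid [ 0.6066 -0.2123] w 0.076 z 0.041
0.003 82 mid [ 0.6258 -0.2181] w 0.076 z 0.03
0.023 93 mid [ 0.6447 -0.2245] w 0.076 z 0.031
0.043 88 mid [ 0.6638 -0.2305] w 0.076 z 0.03
0.063 56 mid [ 0.6828 -0.2368] w 0.071 z 0.03
0.083 8 mid [ 0.7018 -0.243 ] w 0.069 z 0.028
0.103 2 mid [ 0.7109 -0.2776] w 0.001 z 0.025
rim ((624.418701171875, 171.87278747558594), (163.3126678466797, 205.4988250732422), 89.45465850830078) [0.52100476 0.0897135  0.16509146] [0.72777747 0.25305232 0.1859984 ]
low ((603.7776489257812, 173.0142059326172), (179.67071533203125, 252.94842529296875), 88.50823211669922) [0.47765123 0.08063944 0.0300166 ] [0.72812927 0.26461233 0.1649472 ]
lid ((634.9559936523438, 173.5828857421875), (161.2960662841797, 115.14141845703125), 8
[... 915 characters left out ...]
8], [0.571, 0.176, 0.089], [0.556, 0.176, 0.084], [0.523, 0.165, 0.182], [0.524, 0.176, 0.084], [0.508, 0.176, 0.084], [0.493, 0.177, 0.079], [0.478, 0.178, 0.066], [0.47, 0.186, -0.001]]
280
[[0.834, 0.128, -0.001], [0.816, 0.128, -0.001], [0.799, 0.129, -0.001], [0.721, 0.114, 0.182], [0.705, 0.114, 0.183], [0.686, 0.113, 0.196], [0.668, 0.112, 0.203], [0.641, 0.109, 0.246], [0.618, 0.106, 0.277], [0.598, 0.104, 0.302], [0.578, 0.102, 0.324], [0.609, 0.118, 0.132], [0.593, 0.118, 0.132], [0.577, 0.118, 0.137], [0.561, 0.118, 0.134], [0.546, 0.118, 0.133], [0.522, 0.115, 0.18], [0.521, 0.122, 0.094], [0.506, 0.122, 0.088], [0.491, 0.123, 0.081], [0.486, 0.13, -0.002], [0.469, 0.129, 0.003]]
```

View pics/crop.png

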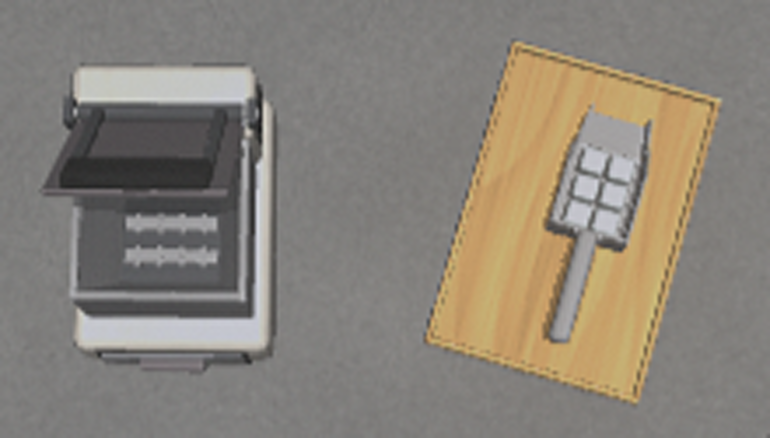

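The crop confirms the scoop: grey steel with six cubes in its trough (600,190), handle (570,290), on the wooden tray. The crusher's front faces the robot, with its open hopper at (165,240) and lid at (140,155). The scoop's yaw is about -18°, its grip is at (0.557,-0.196), and the crusher's origin is about (0.607,0.1725) with yaw about -1.7°.

```bash
cat > g.py <<'E'
import sys
from h import *
s=monitor.observe();p=np.array(s["tool_pos"]);Rm=R.from_euler('xyz',s["tool_rot"])
print('t',s["time"],'tcp',p.round(4),'rot deg',np.degrees(s["tool_rot"]).round(2),'F',np.round(s["contact_force"],2),'T',np.round(s["torque"],3),'open',round(s["opening"],4),'grip',round(s["grip_force"],1))
if len(sys.argv)>1:
    x,y,z,yaw=map(float,sys.argv[1:5])
    yw=np.degrees(s["tool_rot"][2]);print('shift cm',(Rm.inv().apply(np.array([x,y,z])-p)*100).round(2),'spin',round((yw-yaw+180)%360-180,2))
E
echo
```

```text
(no output)
```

Call:
send_rows --targets '[{"translation":[4,-1.6,-0.5],"spin":6,"jaw":1},{"translation":[8,-3.2,-1],"spin":13,"jaw":1},{"translation":[12,-4.8,-1.5],"spin":20,"jaw":1},{"translation":[16,-6.4,-2],"spin":27,"jaw":1},{"translation":[20,-8,-2],"spin":33.3,"jaw":1}]'

```text
time: 0.6
tool_pos: [0.3115, -0.3755, 0.2472]
tool_rot: [3.141, -0.001, -0.32]
contact_force: [-0.6, 0.2, -0.3]
opening: 0.0917
grip_force: 0.0
```

```bash
python3 g.py 0.557 -0.196 0.15 -18
```

```text
t 0.6 tcp [ 0.3115 -0.3755  0.2472] rot deg [ 1.7997e+02 -4.0000e-02 -1.8310e+01] F [-0.62  0.16 -0.3 ] T [0.083 0.038 0.02 ] open 0.0917 grip 0.0
shift cm [ 17.66 -24.76   9.71] spin -0.31
```

Call:
send_rows --targets '[{"translation":[2.5,-3.5,0.5],"spin":0,"jaw":1},{"translation":[5,-7,1],"spin":0,"jaw":1},{"translation":[7.5,-10.5,2],"spin":0,"jaw":1},{"translation":[10,-14,3],"spin":0,"jaw":1},{"translation":[12.5,-17.5,4],"spin":0,"jaw":1}]'

```text
time: 1.1
tool_pos: [0.4844, -0.2474, 0.2061]
tool_rot: [3.142, 0.0, -0.314]
contact_force: [0.5, -0.3, -0.3]
opening: 0.0918
grip_force: 0.0
```

Call:
send_rows --targets '[{"translation":[2.2,-3,2],"spin":0,"jaw":1},{"translation":[4,-5.5,4],"spin":0,"jaw":1},{"translation":[5.2,-7.2,5.7],"spin":0,"jaw":1},{"translation":[5.2,-7.2,5.7],"spin":0,"jaw":1},{"translation":[5.2,-7.2,5.7],"spin":0,"jaw":1}]'

```text
time: 1.6
tool_pos: [0.5546, -0.1962, 0.1492]
tool_rot: [3.141, 0.002, -0.313]
contact_force: [0.8, 0.4, 1.3]
opening: 0.092
grip_force: 0.0
```

```bash
python3 g.py 0.557 -0.196 0.023 -18
```

```text
t 1.6 tcp [ 0.5546 -0.1962  0.1492] rot deg [ 1.7999e+02  1.0000e-01 -1.7960e+01] F [0.78 0.41 1.29] T [ 0.103 -0.031 -0.   ] open 0.092 grip 0.0
shift cm [ 0.24 -0.09 12.62] spin 0.04
```

Call:
send_rows --targets '[{"translation":[0.8,-0.1,3],"spin":0,"jaw":1},{"translation":[0.8,-0.1,6],"spin":0,"jaw":1},{"translation":[0.8,-0.1,9],"spin":0,"jaw":1},{"translation":[0.8,-0.1,11.5],"spin":0,"jaw":1},{"translation":[0.8,-0.1,12.6],"spin":0,"jaw":1}]'

```text
time: 2.1
tool_pos: [0.5614, -0.1987, 0.0225]
tool_rot: [-3.142, 0.002, -0.316]
contact_force: [-0.3, -0.1, 1.3]
opening: 0.0916
grip_force: 0.0
```

Call:
send_rows --targets '[{"translation":[0,0,0],"spin":0,"jaw":0.5},{"translation":[0,0,0],"spin":0,"jaw":0.3},{"translation":[0,0,0],"spin":0,"jaw":0},{"translation":[0,0,0],"spin":0,"jaw":0},{"translation":[0,0,0],"spin":0,"jaw":0}]' --force 60

```text
time: 2.6
tool_pos: [0.5633, -0.1981, 0.0246]
tool_rot: [3.141, -0.002, -0.314]
contact_force: [0.1, 0.4, -0.4]
opening: 0.0561
grip_force: 0.0
```

Call:
send_rows --targets '[{"translation":[0,0,0],"spin":0,"jaw":0},{"translation":[0,0,0],"spin":0,"jaw":0},{"translation":[0,0,0],"spin":0,"jaw":0},{"translation":[0,0,-0.5],"spin":0,"jaw":0},{"translation":[0,0,-1],"spin":0,"jaw":0}]'

```text
time: 3.1
tool_pos: [0.5627, -0.1978, 0.0338]
tool_rot: [-3.142, 0.001, -0.314]
contact_force: [-0.3, 0.0, -3.6]
opening: 0.0192
grip_force: 60.0
```

```bash
python3 g.py
```

```text
t 3.1 tcp [ 0.5627 -0.1978  0.0338] rot deg [-1.800e+02  4.000e-02 -1.801e+01] F [-0.28  0.02 -3.63] T [ 0.094  0.301 -0.02 ] open 0.0192 grip 60.0
```

Call:
send_rows --targets '[{"translation":[0,0,-1],"spin":0,"jaw":0},{"translation":[0,0,-2],"spin":0,"jaw":0},{"translation":[0,0,-3.5],"spin":0,"jaw":0},{"translation":[0,0,-5],"spin":0,"jaw":0},{"translation":[0,0,-6],"spin":0,"jaw":0}]'

```text
time: 3.6
tool_pos: [0.5632, -0.1981, 0.0954]
tool_rot: [3.141, -0.002, -0.314]
contact_force: [-0.4, -0.1, -3.8]
opening: 0.0193
grip_force: 60.0
```

```bash
python3 g.py
cat > pitch.py <<'E'
from h import *
import sys
s=monitor.observe();g=np.array(s["tool_pos"]);g[2]+=.0188;yaw=s["tool_rot"][2]
a=np.array([np.cos(yaw),np.sin(yaw),0]);b=np.array([-a[1],a[0],0])
for n in ("top","scene"):
    p,d=read_camera(n);P=cloud(n,d)-g;x=P@a;y=P@b;z=P[...,2]
    print(n)
    for lo in np.arange(.0,.2,.02):
        i=(d>0)&(x>lo)&(x<lo+.02)&(abs(y)<.036)&(z>-.16)&(z<.05)
        if i.sum()>3:print(round(lo+.01,2),i.sum(),'z-g med/max/min',np.round([np.median(z[i]),z[i].max(),z[i].min()],3))
    if len(sys.argv)>1:save(sys.argv[1]+n,p)
E
python3 pitch.py lift_
```

```text
t 3.6 tcp [ 0.5632 -0.1981  0.0954] rot deg [ 1.7998e+02 -9.0000e-02 -1.8010e+01] F [-0.45 -0.08 -3.76] T [ 0.102  0.288 -0.02 ] open 0.0193 grip 60.0
top
0.15 8 z-g med/max/min [-0.028 -0.019 -0.046]
0.17 26 z-g med/max/min [-0.045 -0.022 -0.054]
0.19 41 z-g med/max/min [-0.11  -0.105 -0.119]
scene
0.01 152 z-g med/max/min [ 0.001  0.049 -0.12 ]
0.03 55 z-g med/max/min [-0.11   0.049 -0.118]
0.05 155 z-g med/max/min [-0.02   0.002 -0.117]
0.07 108 z-g med/max/min [-0.024 -0.008 -0.116]
0.09 113 z-g med/max/min [-0.024 -0.006 -0.117]
0.11 123 z-g med/max/min [-0.026 -0.003 -0.115]
0.13 220 z-g med/max/min [-0.042 -0.01  -0.116]
0.15 182 z-g med/max/min [-0.045 -0.013 -0.116]
0.17 145 z-g med/max/min [-0.108 -0.017 -0.117]
0.19 89 z-g med/max/min [-0.111 -0.102 -0.117]
```

Call:
send_rows --targets '[{"translation":[-1,-0.5,-1.5],"spin":0,"jaw":0},{"translation":[-3,-1.6,-4],"spin":0,"jaw":0},{"translation":[-5.5,-3,-7],"spin":0,"jaw":0},{"translation":[-8,-4.5,-10],"spin":0,"jaw":0},{"translation":[-10.5,-6,-12.5],"spin":0,"jaw":0}]'

```text
time: 4.2
tool_pos: [0.4806, -0.1076, 0.2195]
tool_rot: [-3.142, 0.0, -0.315]
contact_force: [1.6, -0.2, -2.6]
opening: 0.0197
grip_force: 60.0
```

Call:
send_rows --targets '[{"translation":[-2.5,-1.5,-2],"spin":-1,"jaw":0},{"translation":[-5,-3.2,-3.5],"spin":-2,"jaw":0},{"translation":[-7.5,-5,-4],"spin":-4,"jaw":0},{"translation":[-9.5,-6.8,-4],"spin":-6,"jaw":0},{"translation":[-11,-8.5,-4],"spin":-8,"jaw":0}]'

```text
time: 4.7
tool_pos: [0.4018, 0.0076, 0.2585]
tool_rot: [-3.142, 0.001, -0.173]
contact_force: [0.7, 0.2, -3.3]
opening: 0.0196
grip_force: 60.0
```

```bash
python3 g.py 0.38 0.179 0.265 -1.7; python3 pitch.py
```

```text
t 4.7 tcp [0.4018 0.0076 0.2585] rot deg [-1.80e+02  3.00e-02 -9.93e+00] F [ 0.68  0.24 -3.34] T [ 0.057  0.291 -0.023] open 0.0196 grip 60.0
shift cm [ -5.11 -16.51  -0.64] spin -8.23
top
0.09 23 z-g med/max/min [-0.021 -0.005 -0.026]
0.11 181 z-g med/max/min [-0.025 -0.005 -0.051]
0.13 156 z-g med/max/min [-0.028 -0.009 -0.051]
0.15 158 z-g med/max/min [-0.046 -0.021 -0.053]
0.17 74 z-g med/max/min [-0.046 -0.022 -0.049]
scene
0.01 125 z-g med/max/min [ 0.007  0.043 -0.018]
0.03 18 z-g med/max/min [-0.002  0.05  -0.01 ]
0.05 138 z-g med/max/min [-0.02   0.002 -0.048]
0.07 66 z-g med/max/min [-0.024 -0.009 -0.049]
0.09 70 z-g med/max/min [-0.024 -0.005 -0.052]
0.11 71 z-g med/max/min [-0.024 -0.007 -0.051]
0.13 123 z-g med/max/min [-0.038 -0.009 -0.055]
0.15 71 z-g med/max/min [-0.047 -0.023 -0.051]
0.17 46 z-g med/max/min [-0.046 -0.025 -0.053]
```

Call:
send_rows --targets '[{"translation":[-1,-3,-0.2],"spin":-1.5,"jaw":0},{"translation":[-2.2,-6.2,-0.4],"spin":-3,"jaw":0},{"translation":[-3.4,-9.8,-0.6],"spin":-5,"jaw":0},{"translation":[-4.4,-13.2,-0.6],"spin":-7,"jaw":0},{"translation":[-5,-15.5,-0.6],"spin":-8.2,"jaw":0}]'

```text
time: 5.3
tool_pos: [0.3806, 0.1694, 0.2644]
tool_rot: [-3.141, 0.0, -0.03]
contact_force: [0.6, -0.0, -2.5]
opening: 0.0194
grip_force: 60.0
```

Call:
send_rows --targets '[{"translation":[0,-0.7,0],"spin":0,"jaw":0},{"translation":[0,-1,0],"spin":0,"jaw":0},{"translation":[0,-1,0],"spin":0,"jaw":0},{"translation":[0,-1,0],"spin":0,"jaw":0},{"translation":[0,-1,0],"spin":0,"jaw":0}]'

```text
time: 5.8
tool_pos: [0.3815, 0.177, 0.2647]
tool_rot: [3.141, -0.0, -0.033]
contact_force: [-0.1, -0.1, -3.7]
opening: 0.0197
grip_force: 60.0
```

```bash
python3 g.py 0.445 0.1773 0.25 -1.7; python3 pitch.py pre_
```

```text
t 5.8 tcp [0.3815 0.177  0.2647] rot deg [179.98  -0.    -1.9 ] F [-0.07 -0.13 -3.69] T [ 0.034  0.231 -0.03 ] open 0.0197 grip 60.0
shift cm [ 6.34 -0.24  1.47] spin -0.2
top
0.07 13 z-g med/max/min [-0.045 -0.041 -0.049]
0.09 48 z-g med/max/min [-0.026 -0.008 -0.048]
0.11 150 z-g med/max/min [-0.024  0.001 -0.051]
0.13 158 z-g med/max/min [-0.04  -0.006 -0.051]
0.15 175 z-g med/max/min [-0.045 -0.019 -0.156]
0.17 91 z-g med/max/min [-0.045 -0.022 -0.051]
0.19 41 z-g med/max/min [0.042 0.048 0.036]
scene
0.01 126 z-g med/max/min [ 0.01   0.045 -0.018]
0.03 20 z-g med/max/min [-0.001  0.049 -0.012]
0.05 141 z-g med/max/min [-0.017 -0.001 -0.047]
0.07 56 z-g med/max/min [-0.023 -0.018 -0.046]
0.09 34 z-g med/max/min [-0.022 -0.017 -0.027]
```

View pics/pre_scene.png

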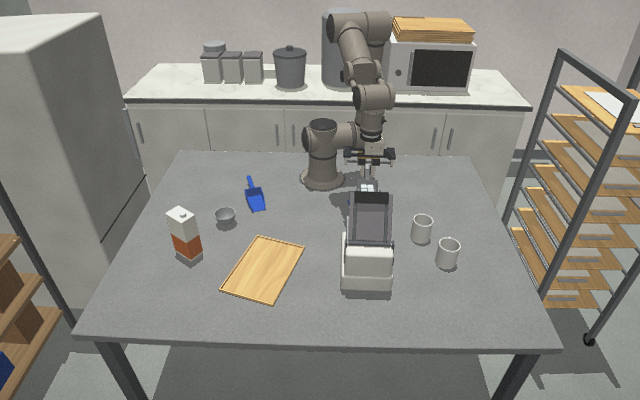

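Pre_scene shows the loaded scoop level in the gripper at (367,187), just in front of the crusher lid (370,215). The tray is empty at (262,270).

Call:
send_rows --targets '[{"translation":[0.8,0,0.2],"spin":0,"jaw":0},{"translation":[2,-0.1,0.5],"spin":0,"jaw":0},{"translation":[3.2,-0.1,0.8],"spin":0,"jaw":0},{"translation":[4.4,-0.2,1.1],"spin":0,"jaw":0},{"translation":[5.3,-0.2,1.3],"spin":0,"jaw":0}]'

```text
time: 6.4
tool_pos: [0.4357, 0.1781, 0.251]
tool_rot: [3.141, 0.001, -0.032]
contact_force: [0.1, 0.5, -3.2]
opening: 0.019
grip_force: 60.0
```

Call:
send_rows --targets '[{"translation":[0.7,0,0.1],"spin":0,"jaw":0},{"translation":[1,0,0.1],"spin":0,"jaw":0},{"translation":[1,0,0.1],"spin":0,"jaw":0},{"translation":[1,0,0.1],"spin":0,"jaw":0},{"translation":[1,0,0.1],"spin":0,"jaw":0}]' --force 40

```text
time: 6.9
tool_pos: [0.444, 0.1779, 0.2509]
tool_rot: [-3.142, -0.0, -0.031]
contact_force: [0.0, -0.4, -2.5]
opening: 0.0195
grip_force: 40.0
```

```bash
python3 g.py; python3 pitch.py
```

```text
t 6.9 tcp [0.444  0.1779 0.2509] rot deg [-1.8e+02 -1.0e-02 -1.8e+00] F [ 0.04 -0.43 -2.46] T [-0.001  0.251 -0.018] open 0.0195 grip 40.0
top
0.07 8 z-g med/max/min [-0.114 -0.042 -0.145]
0.09 13 z-g med/max/min [-0.046 -0.04  -0.147]
0.11 50 z-g med/max/min [-0.04  -0.006 -0.159]
0.13 110 z-g med/max/min [-0.044  0.05  -0.05 ]
0.15 144 z-g med/max/min [-0.045 -0.02  -0.054]
0.17 40 z-g med/max/min [ 0.046  0.05  -0.001]
0.19 111 z-g med/max/min [-0.015 -0.001 -0.03 ]
scene
0.01 130 z-g med/max/min [ 0.007  0.038 -0.021]
0.03 23 z-g med/max/min [-0.     0.05  -0.015]
0.05 6 z-g med/max/min [-0.002  0.003 -0.005]
0.15 23 z-g med/max/min [0.028 0.05  0.021]
0.17 317 z-g med/max/min [ 0.02  0.05 -0.01]
0.19 220 z-g med/max/min [-0.015  0.009 -0.035]
```

Call:
send_rows --targets '[{"translation":[0,0,0],"spin":0,"jaw":0},{"translation":[0,0,0],"spin":0,"jaw":0},{"translation":[0,0,0],"spin":0,"jaw":0},{"translation":[0,0,0],"spin":0,"jaw":0},{"translation":[0,0,0],"spin":0,"jaw":0}]' --force 25

```text
time: 7.5
tool_pos: [0.4446, 0.1779, 0.2509]
tool_rot: [-3.141, -0.001, -0.032]
contact_force: [0.6, 0.1, -0.6]
opening: 0.0196
grip_force: 25.0
```

Call:
send_rows --targets '[{"translation":[0,0,0],"spin":0,"jaw":0},{"translation":[0,0,0],"spin":0,"jaw":0},{"translation":[0,0,0],"spin":0,"jaw":0},{"translation":[0,0,0],"spin":0,"jaw":0},{"translation":[0,0,0],"spin":0,"jaw":0}]' --force 16

```text
time: 8.0
tool_pos: [0.4444, 0.1778, 0.2508]
tool_rot: [-3.142, -0.0, -0.032]
contact_force: [1.5, 0.4, 0.3]
opening: 0.02
grip_force: 16.0
```

```bash
python3 g.py; python3 pitch.py
```

```text
t 8.0 tcp [0.4444 0.1778 0.2508] rot deg [-1.80e+02 -2.00e-02 -1.81e+00] F [1.47 0.44 0.27] T [ 0.073 -0.16   0.058] open 0.02 grip 16.0
top
0.03 11 z-g med/max/min [-0.05  -0.039 -0.062]
0.07 5 z-g med/max/min [-0.084 -0.076 -0.159]
0.09 15 z-g med/max/min [-0.091 -0.046 -0.127]
0.11 31 z-g med/max/min [-0.098 -0.065 -0.157]
0.13 60 z-g med/max/min [-0.108 -0.076 -0.158]
0.15 6 z-g med/max/min [-0.092 -0.09  -0.108]
0.17 139 z-g med/max/min [-0.141  0.05  -0.16 ]
0.19 115 z-g med/max/min [-0.016 -0.    -0.158]
scene
0.01 139 z-g med/max/min [ 0.005  0.036 -0.02 ]
0.03 14 z-g med/max/min [-0.011  0.049 -0.017]
0.15 24 z-g med/max/min [0.025 0.05  0.016]
0.17 315 z-g med/max/min [ 0.018  0.05  -0.009]
0.19 213 z-g med/max/min [-0.015  0.015 -0.035]
```

Call:
send_rows --targets '[{"translation":[0,0,-0.5],"spin":0,"jaw":0},{"translation":[0,0,-1.2],"spin":0,"jaw":0},{"translation":[0,0,-2],"spin":0,"jaw":0},{"translation":[0,0,-3],"spin":0,"jaw":0},{"translation":[0,0,-4],"spin":0,"jaw":0}]' --force 10

```text
time: 8.6
tool_pos: [0.4443, 0.1778, 0.2917]
tool_rot: [3.142, -0.0, -0.032]
contact_force: [0.6, 0.3, -2.5]
opening: 0.0197
grip_force: 10.0
```

Call:
send_rows --targets '[{"translation":[0,0,-0.2],"spin":0,"jaw":0},{"translation":[0,0,-0.2],"spin":0,"jaw":0},{"translation":[0,0,-0.2],"spin":0,"jaw":0},{"translation":[0,0,-0.2],"spin":0,"jaw":0},{"translation":[0,0,-0.2],"spin":0,"jaw":0}]' --force 12

```text
time: 9.1
tool_pos: [0.4443, 0.1778, 0.2925]
tool_rot: [3.141, 0.0, -0.032]
contact_force: [0.7, 0.7, -0.7]
opening: 0.0199
grip_force: 12.0
```

```bash
python3 g.py; python3 pitch.py; python3 -c "
from h import *
p,d=read_camera('top');save('pour',cv2.resize(p[110:240,205:335],None,fx=4.5,fy=4.5,interpolation=cv2.INTER_CUBIC))"
```

```text
t 9.1 tcp [0.4443 0.1778 0.2925] rot deg [ 1.7999e+02  1.0000e-02 -1.8100e+00] F [ 0.67  0.72 -0.72] T [ 0.003 -0.263 -0.037] open 0.0199 grip 12.0
top
0.01 5 z-g med/max/min [-0.063 -0.056 -0.066]
0.03 13 z-g med/max/min [-0.044 -0.036 -0.053]
0.07 8 z-g med/max/min [-0.114 -0.065 -0.125]
0.09 21 z-g med/max/min [-0.132 -0.092 -0.141]
0.11 13 z-g med/max/min [-0.141 -0.114 -0.151]
0.13 83 z-g med/max/min [0.016 0.029 0.009]
0.15 171 z-g med/max/min [0.024 0.031 0.01 ]
0.17 56 z-g med/max/min [ 0.005  0.011 -0.044]
0.19 108 z-g med/max/min [-0.055 -0.042 -0.072]
scene
0.01 169 z-g med/max/min [ 0.003  0.041 -0.065]
0.03 93 z-g med/max/min [-0.037  0.05  -0.059]
0.15 159 z-g med/max/min [ 0.018  0.03  -0.025]
0.17 345 z-g med/max/min [-0.021  0.017 -0.048]
0.19 217 z-g med/max/min [-0.057 -0.032 -0.084]
```

View pics/pour.png

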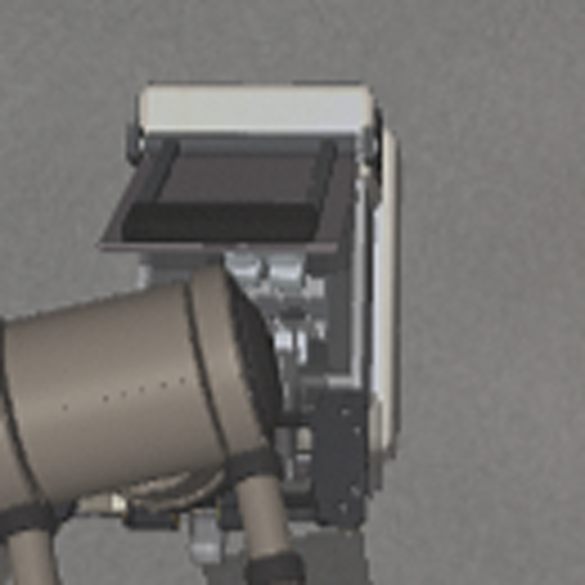

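Pour shows cubes in the hopper at (245,265) and (290,270), with more at about (290,340) by the scoop's nose, partly hidden by the arm. I'll tip further.

Call:
send_rows --targets '[{"translation":[0.5,0,-0.8],"spin":0,"jaw":0},{"translation":[1,0,-1.6],"spin":0,"jaw":0},{"translation":[1.5,0,-2.4],"spin":0,"jaw":0},{"translation":[2,0,-3],"spin":0,"jaw":0},{"translation":[2,0,-3],"spin":0,"jaw":0}]' --force 8

```text
time: 9.75
tool_pos: [0.4654, 0.1772, 0.3236]
tool_rot: [-3.141, -0.002, -0.032]
contact_force: [0.4, -0.6, -1.9]
opening: 0.0198
grip_force: 8.0
```

Call:
send_rows --targets '[{"translation":[0,0,0],"spin":0,"jaw":0},{"translation":[0,0,0],"spin":0,"jaw":0},{"translation":[0,0,0],"spin":0,"jaw":0},{"translation":[0,0,0],"spin":0,"jaw":0},{"translation":[0,0,0],"spin":0,"jaw":0}]' --force 12

```text
time: 10.25
tool_pos: [0.4642, 0.1772, 0.3226]
tool_rot: [3.141, 0.0, -0.032]
contact_force: [1.0, -0.8, -2.3]
opening: 0.02
grip_force: 12.0
```

```bash
python3 g.py; python3 pitch.py
```

```text
t 10.25 tcp [0.4642 0.1772 0.3226] rot deg [ 1.7999e+02  1.0000e-02 -1.8100e+00] F [ 1.02 -0.84 -2.35] T [ 0.011 -0.257  0.033] open 0.02 grip 12.0
top
0.01 11 z-g med/max/min [-0.055 -0.051 -0.063]
0.03 5 z-g med/max/min [-0.049 -0.044 -0.05 ]
0.05 12 z-g med/max/min [-0.139 -0.127 -0.146]
0.09 4 z-g med/max/min [-0.152 -0.141 -0.16 ]
0.11 24 z-g med/max/min [-0.012 -0.002 -0.018]
0.13 75 z-g med/max/min [-0.006 -0.001 -0.019]
0.15 49 z-g med/max/min [-0.026 -0.019 -0.074]
0.17 113 z-g med/max/min [-0.087 -0.072 -0.102]
0.19 95 z-g med/max/min [-0.116 -0.102 -0.13 ]
scene
0.01 271 z-g med/max/min [-0.009  0.038 -0.088]
0.03 55 z-g med/max/min [-0.042  0.049 -0.068]
0.13 159 z-g med/max/min [-0.012 -0.001 -0.054]
0.15 344 z-g med/max/min [-0.051 -0.01  -0.078]
0.17 215 z-g med/max/min [-0.086 -0.066 -0.108]
0.19 230 z-g med/max/min [-0.114 -0.09  -0.134]
```

Call:
send_rows --targets '[{"translation":[0,0,-0.8],"spin":0,"jaw":0},{"translation":[0,0,-2],"spin":0,"jaw":0},{"translation":[0,0,-3.5],"spin":0,"jaw":0},{"translation":[0,0,-5],"spin":0,"jaw":0},{"translation":[0,0,-5.5],"spin":0,"jaw":0}]' --force 30

```text
time: 10.85
tool_pos: [0.4646, 0.1773, 0.3796]
tool_rot: [-3.141, -0.002, -0.032]
contact_force: [0.7, -0.4, -2.6]
opening: 0.0197
grip_force: 30.0
```

```bash
python3 g.py; python3 pitch.py post_
```

```text
t 10.85 tcp [0.4646 0.1773 0.3796] rot deg [-1.7996e+02 -1.3000e-01 -1.8100e+00] F [ 0.67 -0.36 -2.61] T [0.05  0.107 0.017] open 0.0197 grip 30.0
top
0.01 11 z-g med/max/min [-0.057 -0.051 -0.066]
0.03 8 z-g med/max/min [-0.048 -0.042 -0.057]
0.05 14 z-g med/max/min [-0.141 -0.13  -0.149]
0.11 21 z-g med/max/min [-0.069 -0.064 -0.075]
0.13 59 z-g med/max/min [-0.064 -0.057 -0.075]
0.15 27 z-g med/max/min [-0.083 -0.075 -0.131]
0.17 83 z-g med/max/min [-0.146 -0.13  -0.16 ]
scene
0.01 373 z-g med/max/min [-0.029  0.041 -0.112]
0.03 216 z-g med/max/min [-0.105  0.05  -0.124]
0.05 8 z-g med/max/min [-0.088 -0.06  -0.119]
0.07 4 z-g med/max/min [-0.095 -0.089 -0.098]
0.13 170 z-g med/max/min [-0.069 -0.058 -0.111]
0.15 333 z-g med/max/min [-0.109 -0.065 -0.135]
0.17 215 z-g med/max/min [-0.143 -0.121 -0.16 ]
0.19 22 z-g med/max/min [-0.158 -0.151 -0.16 ]
```

```bash
python3 -c "
from h import *
a=cv2.imread('pics/post_top.png');b=cv2.imread('pics/post_scene.png')
f=lambda i:cv2.resize(i,(400,400),interpolation=cv2.INTER_CUBIC)
cv2.imwrite('pics/post.png',np.hstack([f(a[120:250,205:335]),f(b[110:300,275:465])]))"
```

```text
(no output)
```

View pics/post.png

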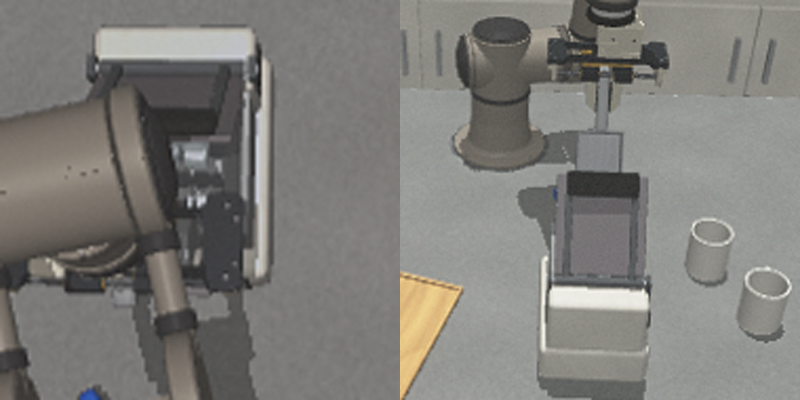

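Post shows the scoop hanging steeply nose-down with an empty floor (right half, 600,150), and cubes in the hopper (left half, 195,155). I'll carry it back to the tray.

Call:
send_rows --targets '[{"translation":[-2,0,-0.5],"spin":0,"jaw":0},{"translation":[-5,1,-0.5],"spin":0,"jaw":0},{"translation":[-8,4,-0.5],"spin":2,"jaw":0},{"translation":[-9,8,-0.5],"spin":4,"jaw":0},{"translation":[-9,12,-0.5],"spin":6,"jaw":0}]'

```text
time: 11.45
tool_pos: [0.3685, 0.0596, 0.3824]
tool_rot: [3.142, 0.001, -0.135]
contact_force: [1.1, -1.2, -3.0]
opening: 0.0196
grip_force: 30.0
```

Call:
send_rows --targets '[{"translation":[0.5,4,0],"spin":2,"jaw":0},{"translation":[1,8,0],"spin":4,"jaw":0},{"translation":[2,12,0],"spin":6,"jaw":0},{"translation":[4,16,0.5],"spin":8,"jaw":0},{"translation":[6,19.5,1],"spin":10,"jaw":0}]'

```text
time: 11.95
tool_pos: [0.4031, -0.1432, 0.3722]
tool_rot: [3.142, 0.0, -0.313]
contact_force: [0.2, 0.2, -2.1]
opening: 0.0196
grip_force: 30.0
```

```bash
python3 g.py 0.6466 -0.2257 0.2 -18; python3 pitch.py
```

```text
t 11.95 tcp [ 0.4031 -0.1432  0.3722] rot deg [ 1.800e+02  2.000e-02 -1.796e+01] F [ 0.18  0.23 -2.12] T [ 0.132 -0.015  0.012] open 0.0196 grip 30.0
shift cm [25.71  0.35 17.21] spin 0.04
top
scene
0.01 315 z-g med/max/min [-0.013  0.049 -0.109]
0.03 228 z-g med/max/min [-0.101  0.05  -0.135]
0.05 164 z-g med/max/min [-0.137 -0.064 -0.158]
0.07 82 z-g med/max/min [-0.149 -0.093 -0.16 ]
0.09 9 z-g med/max/min [-0.155 -0.141 -0.16 ]
```

Call:
send_rows --targets '[{"translation":[2,0.1,1],"spin":0,"jaw":0},{"translation":[5,0.2,3],"spin":0,"jaw":0},{"translation":[8.5,0.3,5],"spin":0,"jaw":0},{"translation":[12,0.4,8],"spin":0,"jaw":0},{"translation":[16,0.4,11],"spin":0,"jaw":0}]'

```text
time: 12.55
tool_pos: [0.5553, -0.1937, 0.2614]
tool_rot: [-3.141, 0.001, -0.311]
contact_force: [-0.0, -0.0, -2.2]
opening: 0.0193
grip_force: 30.0
```

Call:
send_rows --targets '[{"translation":[4,0,3],"spin":0,"jaw":0},{"translation":[8,0,6],"spin":0,"jaw":0},{"translation":[10.5,0,8],"spin":0,"jaw":0},{"translation":[11.4,0,8.5],"spin":0,"jaw":0},{"translation":[11.4,0,8.5],"spin":0,"jaw":0}]'

```text
time: 13.05
tool_pos: [0.6629, -0.2282, 0.1755]
tool_rot: [-3.141, 0.004, -0.31]
contact_force: [0.1, 1.4, -1.9]
opening: 0.0202
grip_force: 30.0
```

```bash
python3 g.py 0.6625 -0.231 0.146 -18; python3 pitch.py at_
python3 -c "
from h import *
a=cv2.imread('pics/at_top.png');b=cv2.imread('pics/at_scene.png')
f=lambda i:cv2.resize(i,(400,400),interpolation=cv2.INTER_CUBIC)
cv2.imwrite('pics/at.png',np.hstack([f(a[120:230,210:320]),f(b[170:310,190:330])]))"
```

```text
t 13.05 tcp [ 0.6629 -0.2282  0.1755] rot deg [-179.97    0.22  -17.78] F [ 0.06  1.37 -1.91] T [0.123 0.035 0.01 ] open 0.0202 grip 30.0
shift cm [0.06 0.28 2.95] spin 0.22
top
scene
0.01 324 z-g med/max/min [-0.026  0.05  -0.108]
0.03 236 z-g med/max/min [-0.107  0.049 -0.136]
0.05 180 z-g med/max/min [-0.139 -0.071 -0.16 ]
0.07 68 z-g med/max/min [-0.144 -0.095 -0.16 ]
0.09 4 z-g med/max/min [-0.152 -0.15  -0.157]
```

View pics/at.png

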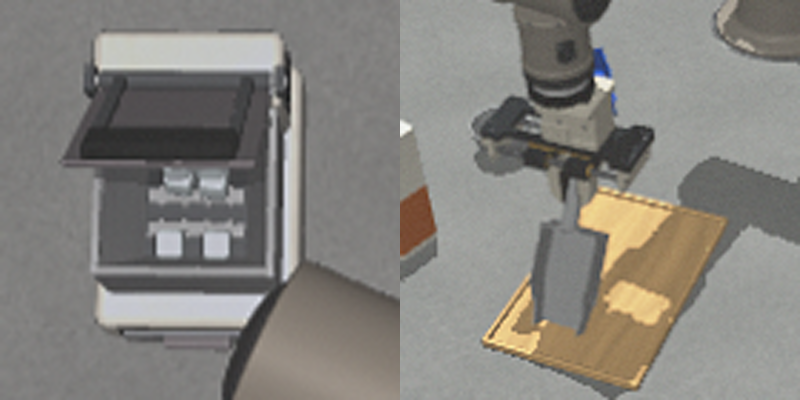

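At shows four cubes visible in the hopper (175,180), (213,182), (170,243) and (215,243), with the others presumably behind or under the lid. The scoop is empty and hangs nose-down over the tray at (570,280).

Call:
send_rows --targets '[{"translation":[0,0.3,1.5],"spin":0.2,"jaw":0},{"translation":[-0.2,0.3,2.8],"spin":0.2,"jaw":0},{"translation":[-1.8,0.3,3.6],"spin":0.2,"jaw":0},{"translation":[-3.2,0.3,4.5],"spin":0.2,"jaw":0},{"translation":[-5.5,0.3,6.2],"spin":0.2,"jaw":0}]' --force 10

```text
time: 13.65
tool_pos: [0.6107, -0.2154, 0.1195]
tool_rot: [3.14, -0.008, -0.314]
contact_force: [1.0, -0.2, -2.0]
opening: 0.0196
grip_force: 10.0
```

```bash
python3 g.py; python3 pitch.py
```

```text
t 13.65 tcp [ 0.6107 -0.2154  0.1195] rot deg [179.94  -0.46 -18.01] F [ 0.98 -0.16 -2.05] T [-0.051 -0.133  0.047] open 0.0196 grip 10.0
top
scene
0.01 178 z-g med/max/min [-0.017  0.046 -0.141]
0.03 202 z-g med/max/min [-0.071  0.05  -0.138]
0.05 129 z-g med/max/min [-0.09  -0.039 -0.139]
0.07 133 z-g med/max/min [-0.101 -0.051 -0.142]
0.09 132 z-g med/max/min [-0.113 -0.067 -0.139]
0.11 138 z-g med/max/min [-0.126 -0.081 -0.139]
0.13 95 z-g med/max/min [-0.134 -0.108 -0.141]
0.15 69 z-g med/max/min [-0.135 -0.127 -0.141]
0.17 126 z-g med/max/min [-0.138 -0.125 -0.145]
0.19 98 z-g med/max/min [-0.14  -0.131 -0.145]
```

Call:
send_rows --targets '[{"translation":[-1,0,1],"spin":0,"jaw":0},{"translation":[-1.9,0,2.2],"spin":0,"jaw":0},{"translation":[-2.8,0,3.5],"spin":0,"jaw":0},{"translation":[-3.6,0,4.8],"spin":0,"jaw":0},{"translation":[-4.1,0,5.9],"spin":0,"jaw":0}]'

```text
time: 14.25
tool_pos: [0.5715, -0.2026, 0.0591]
tool_rot: [3.141, -0.004, -0.314]
contact_force: [-0.7, -0.6, -0.3]
opening: 0.0202
grip_force: 10.0
```

Call:
send_rows --targets '[{"translation":[-0.5,0,1],"spin":0,"jaw":0},{"translation":[-0.8,0,2],"spin":0,"jaw":0},{"translation":[-1,0,2.8],"spin":0,"jaw":0},{"translation":[-1,0,3],"spin":0,"jaw":0},{"translation":[-1,0,3],"spin":0,"jaw":0}]'

```text
time: 14.75
tool_pos: [0.5614, -0.1992, 0.0268]
tool_rot: [3.142, 0.0, -0.314]
contact_force: [-0.7, -0.7, 0.8]
opening: 0.0197
grip_force: 10.0
```

```bash
python3 g.py; python3 pitch.py
```

```text
t 14.75 tcp [ 0.5614 -0.1992  0.0268] rot deg [180.     0.   -18.02] F [-0.71 -0.67  0.78] T [ 0.178  0.325 -0.029] open 0.0197 grip 10.0
top
0.13 5 z-g med/max/min [-0.029 -0.001 -0.033]
0.15 54 z-g med/max/min [-0.021  0.004 -0.03 ]
0.17 73 z-g med/max/min [-0.021  0.004 -0.05 ]
0.19 116 z-g med/max/min [-0.042 -0.034 -0.054]
scene
0.01 133 z-g med/max/min [ 0.002  0.049 -0.05 ]
0.03 29 z-g med/max/min [-0.003  0.048 -0.044]
0.05 163 z-g med/max/min [-0.02   0.007 -0.046]
0.07 57 z-g med/max/min [-0.034  0.002 -0.041]
0.09 76 z-g med/max/min [-0.03   0.009 -0.045]
0.11 82 z-g med/max/min [-0.027  0.011 -0.046]
0.13 82 z-g med/max/min [-0.024  0.009 -0.045]
0.15 105 z-g med/max/min [-0.023  0.005 -0.048]
0.17 141 z-g med/max/min [-0.039  0.002 -0.048]
0.19 90 z-g med/max/min [-0.042 -0.037 -0.05 ]
```

Call:
send_rows --targets '[{"translation":[0,0,0],"spin":0,"jaw":0.25},{"translation":[0,0,0],"spin":0,"jaw":0.4},{"translation":[0,0,0],"spin":0,"jaw":0.6},{"translation":[0,0,0],"spin":0,"jaw":0.7},{"translation":[0,0,0],"spin":0,"jaw":0.7}]'

```text
time: 15.35
tool_pos: [0.5614, -0.1992, 0.0267]
tool_rot: [3.141, -0.0, -0.314]
contact_force: [-0.9, -0.2, -0.7]
opening: 0.0504
grip_force: 0.0
```

Call:
send_rows --targets '[{"translation":[0,0,-1],"spin":0,"jaw":0.7},{"translation":[0,0,-3],"spin":0,"jaw":0.7},{"translation":[0,0,-6],"spin":0,"jaw":0.7},{"translation":[-2,0,-10],"spin":0,"jaw":0.7},{"translation":[-5,0,-14],"spin":0,"jaw":0.7}]'

```text
time: 15.85
tool_pos: [0.514, -0.1838, 0.1684]
tool_rot: [3.141, -0.001, -0.314]
contact_force: [0.8, -0.4, 1.7]
opening: 0.064
grip_force: 0.0
```

Call:
send_rows --targets '[{"translation":[-3,-2,-4],"spin":0,"jaw":0},{"translation":[-6,-5,-8],"spin":0,"jaw":0},{"translation":[-9,-8,-12],"spin":0,"jaw":0},{"translation":[-11,-11,-16],"spin":0,"jaw":0},{"translation":[-12,-14,-20],"spin":0,"jaw":0}]' --force 20

```text
time: 16.35
tool_pos: [0.4431, -0.0277, 0.3501]
tool_rot: [-3.142, -0.001, -0.315]
contact_force: [0.5, 0.4, 0.7]
opening: 0.029
grip_force: 0.0
```

```bash
python3 g.py; python3 -c "
from h import *
f=lambda i:cv2.resize(i,(400,400),interpolation=cv2.INTER_CUBIC)
a,d=read_camera('top');b,e=read_camera('scene');save('rel',np.hstack([f(a[110:235,315:440]),f(b[170:340,190:360])]));np.savez('top1.npz',p=a,d=d)
P=cloud('top',d);q=(d>0)&(P[...,0]>.565)&(P[...,0]<.66)&(P[...,1]>.12)&(P[...,1]<.22)&(P[...,2]>.2);print('lid max z',P[q][:,2].max(),P[q].mean(0))"
```

```text
t 16.35 tcp [ 0.4431 -0.0277  0.3501] rot deg [-1.800e+02 -5.000e-02 -1.805e+01] F [0.45 0.42 0.74] T [ 0.017  0.005 -0.027] open 0.029 grip 0.0
lid max z 0.3427976221553328 [0.61144146 0.17075223 0.29627903]
```

View pics/rel.png

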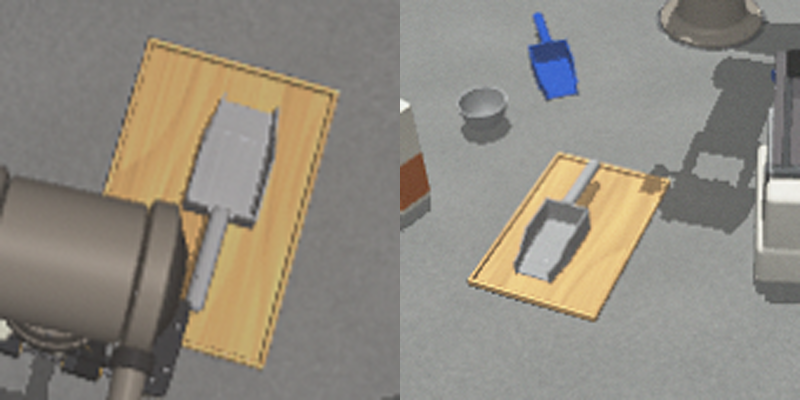

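Rel shows the scoop lying empty, flat and right way up on the tray (left 230,160; right 555,235). Next is the lid.

```bash
python3 g.py 0.606 0.1728 0.375 -1.7
```

```text
t 16.45 tcp [ 0.4457 -0.0265  0.3541] rot deg [-179.88   -0.67  -17.8 ] F [ 0.78 -1.01 -0.02] T [ 0.054 -0.007  0.01 ] open 0.021 grip 0.0
shift cm [  9.19 -23.88  -1.94] spin -16.1
```

Call:
send_rows --targets '[{"translation":[1,-3,-1.5],"spin":-4,"jaw":0},{"translation":[2.5,-7,-2.5],"spin":-8,"jaw":0},{"translation":[4.5,-12,-2.5],"spin":-12,"jaw":0},{"translation":[6.5,-16,-2.5],"spin":-16,"jaw":0},{"translation":[8,-20,-2.5],"spin":-16,"jaw":0}]'

```text
time: 16.95
tool_pos: [0.584, 0.1376, 0.3722]
tool_rot: [3.141, 0.0, -0.033]
contact_force: [0.7, -0.8, 0.3]
opening: 0.0003
grip_force: 0.0
```

Call:
send_rows --targets '[{"translation":[1,-2,0],"spin":0,"jaw":0},{"translation":[2,-4,0],"spin":0,"jaw":0},{"translation":[2,-4,0],"spin":0,"jaw":0},{"translation":[2,-4,0],"spin":0,"jaw":0},{"translation":[2,-4,0],"spin":0,"jaw":0}]'

```text
time: 17.45
tool_pos: [0.6039, 0.1746, 0.3729]
tool_rot: [3.141, 0.0, -0.036]
contact_force: [-0.3, -0.2, 0.3]
opening: 0.0004
grip_force: 0.0
```

```bash
python3 g.py 0.606 0.1728 0.345 -1.7; python3 g.py 0.607 0.1728 0.325 -1.7|tail -1;python3 g.py 0.581 0.1728 0.3064 -1.7|tail -1
```

```text
t 17.45 tcp [0.6039 0.1746 0.3729] rot deg [179.97   0.    -2.07] F [-0.27 -0.22  0.26] T [0.041 0.018 0.037] open 0.0004 grip 0.0
shift cm [0.22 0.17 2.79] spin -0.37
shift cm [0.32 0.17 4.79] spin -0.37
shift cm [-2.28  0.26  6.65] spin -0.37
```

Feel for the pad.

Call:
send_rows --targets '[{"translation":[0.3,0,1.5],"spin":0,"jaw":0},{"translation":[0.3,0,3],"spin":0,"jaw":0},{"translation":[0.3,0,4],"spin":0,"jaw":0},{"translation":[0.3,0,4.6],"spin":0,"jaw":0},{"translation":[0.3,0,4.8],"spin":0,"jaw":0}]'

```text
time: 17.95
tool_pos: [0.6077, 0.1749, 0.3259]
tool_rot: [-3.142, -0.003, -0.036]
contact_force: [2.8, -1.0, 6.0]
opening: 0.0007
grip_force: 2.7
```

```bash
python3 g.py 0.581 0.1728 0.3064 -1.7; python3 -c "
from h import *
p,d=read_camera('scene');save('lid',cv2.resize(p[120:300,290:470],(540,540),interpolation=cv2.INTER_CUBIC))"
```

```text
t 17.95 tcp [0.6077 0.1749 0.3259] rot deg [-180.     -0.18   -2.06] F [ 2.83 -0.97  5.99] T [-0.095 -0.236  0.026] open 0.0007 grip 2.7
shift cm [-2.67  0.3   1.94] spin -0.36
```

View pics/lid.png

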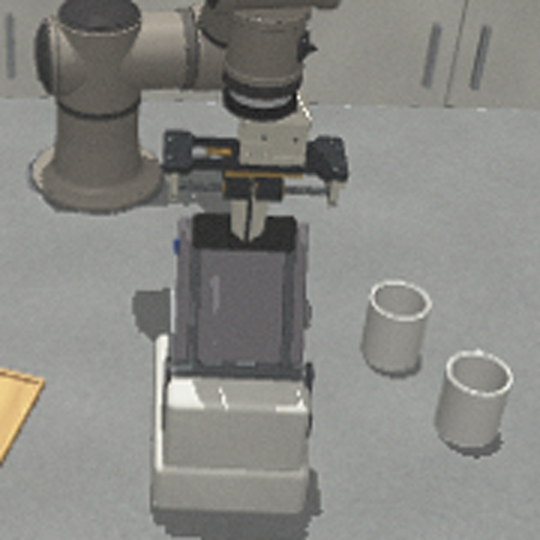

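Lid shows the closed fingertips resting on the middle of the black pad at (247,235). I'll follow the arc down.

Call:
send_rows --targets '[{"translation":[-1.4,0,1],"spin":0,"jaw":0},{"translation":[-2.6,0,2],"spin":0,"jaw":0},{"translation":[-3.8,0,3.1],"spin":0,"jaw":0},{"translation":[-4.8,0,4.3],"spin":0,"jaw":0},{"translation":[-5.7,0,5.6],"spin":0,"jaw":0}]'

```text
time: 18.5
tool_pos: [0.5519, 0.177, 0.2703]
tool_rot: [-3.141, -0.007, -0.036]
contact_force: [6.0, -1.4, 3.5]
opening: 0.0004
grip_force: 3.0
```

```bash
python3 g.py 0.526 0.175 0.2117 -1.7
```

```text
t 18.5 tcp [0.5519 0.177  0.2703] rot deg [-179.98   -0.42   -2.06] F [ 6.02 -1.38  3.47] T [-1.190e-01 -1.062e+00  1.000e-03] open 0.0004 grip 3.0
shift cm [-2.62  0.3   5.84] spin -0.36
```

Call:
send_rows --targets '[{"translation":[-0.8,0,1.4],"spin":0,"jaw":0},{"translation":[-1.5,0.1,2.8],"spin":0,"jaw":0},{"translation":[-2.1,0.1,4.3],"spin":0,"jaw":0},{"translation":[-2.4,0.1,5.1],"spin":0,"jaw":0},{"translation":[-2.6,0.1,5.8],"spin":0,"jaw":0}]'

```text
time: 19.0
tool_pos: [0.5258, 0.1773, 0.2122]
tool_rot: [-3.141, -0.006, -0.035]
contact_force: [4.5, -1.1, 6.6]
opening: 0.0005
grip_force: 3.3
```

Call:
send_rows --targets '[{"translation":[0,0,0.3],"spin":0,"jaw":0},{"translation":[0,0,0.5],"spin":0,"jaw":0},{"translation":[0,0,0.6],"spin":0,"jaw":0},{"translation":[0,0,0.6],"spin":0,"jaw":0},{"translation":[0,0,0.6],"spin":0,"jaw":0}]'

```text
time: 19.5
tool_pos: [0.5251, 0.1774, 0.2064]
tool_rot: [-3.141, -0.003, -0.035]
contact_force: [2.1, -0.4, 5.9]
opening: 0.0002
grip_force: 3.5
```

```bash
python3 g.py 0.524 0.175 0.204 -1.7
```

```text
t 19.5 tcp [0.5251 0.1774 0.2064] rot deg [-179.97   -0.19   -2.03] F [ 2.13 -0.38  5.95] T [ 0.015 -0.142  0.028] open 0.0002 grip 3.5
shift cm [-0.1   0.24  0.24] spin -0.33
```

Now press in 1 mm steps, watching the force.

Call:
send_rows --targets '[{"translation":[0,0,0.1],"spin":0,"jaw":0},{"translation":[0,0,0.2],"spin":0,"jaw":0},{"translation":[0,0,0.2],"spin":0,"jaw":0},{"translation":[0,0,0.2],"spin":0,"jaw":0},{"translation":[0,0,0.2],"spin":0,"jaw":0}]'

```text
time: 20.0
tool_pos: [0.525, 0.1774, 0.2044]
tool_rot: [-3.141, -0.003, -0.035]
contact_force: [0.4, -0.3, 7.5]
opening: 0.0006
grip_force: 3.6
```

Call:
send_rows --targets '[{"translation":[0,0,0.1],"spin":0,"jaw":0},{"translation":[0,0,0.1],"spin":0,"jaw":0},{"translation":[0,0,0.1],"spin":0,"jaw":0},{"translation":[0,0,0.1],"spin":0,"jaw":0},{"translation":[0,0,0.1],"spin":0,"jaw":0}]'

```text
time: 20.5
tool_pos: [0.525, 0.1774, 0.2041]
tool_rot: [-3.141, -0.004, -0.035]
contact_force: [-0.8, -0.5, 11.3]
opening: 0.0003
grip_force: 5.6
```

Call:
send_rows --targets '[{"translation":[0,0,0.1],"spin":0,"jaw":0},{"translation":[0,0,0.1],"spin":0,"jaw":0},{"translation":[0,0,0.1],"spin":0,"jaw":0},{"translation":[0,0,0.1],"spin":0,"jaw":0},{"translation":[0,0,0.1],"spin":0,"jaw":0}]'

```text
time: 21.0
tool_pos: [0.525, 0.1774, 0.2039]
tool_rot: [-3.141, -0.004, -0.035]
contact_force: [-2.2, -0.4, 16.5]
opening: 0.0003
grip_force: 8.1
```

```bash
python3 g.py; python3 -c "
from h import *
b,e=read_camera('scene');a,d=read_camera('top')
save('fin',np.hstack([cv2.resize(b[100:340,120:500],(500,316)),cv2.resize(a[110:235,205:330],(300,316))]))"; python3 g.py
```

```text
t 21.0 tcp [0.525  0.1774 0.2039] rot deg [-179.96   -0.25   -2.02] F [-2.23 -0.35 16.48] T [-0.175  0.523 -0.06 ] open 0.0003 grip 8.1
t 21.1 tcp [0.525  0.1774 0.2039] rot deg [-179.96   -0.25   -2.03] F [-2.55 -0.61 16.49] T [-0.185  0.488  0.016] open 0.0004 grip 8.1
```

View pics/fin.png

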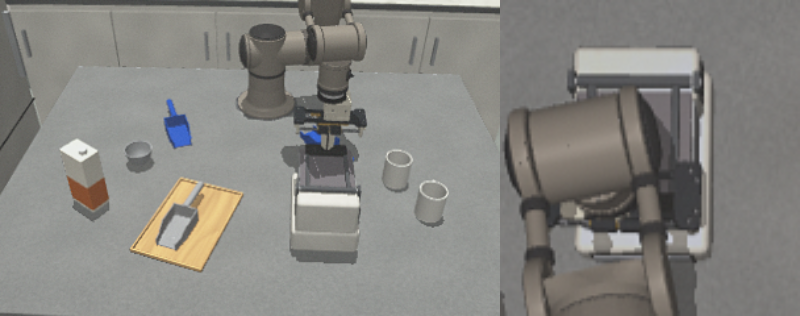

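Fin shows the lid level and shut under the fingertips (328,155), the scoop on the tray (185,220), the mugs, carton and bowl in place, and no stray cubes. The lid is at its stop with 16.5 N on it, so I'm handing in.

```bash
python3 -c "
from cell import job
print(job.hand_in())"
```

```text
the job is handed in; nothing more can be done
None
```

The job is handed in with the lid held shut at about 16.5 N and the scoop back on its tray, empty and right way up. I saw four cubes in the hopper and no strays in the pictures; I took the other two to be under the lid and didn't confirm them.

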